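# Fit the red filter cell on the optical reader and hold it home

## Task

Pull the red filter cell up out of its spring clips on the docking rail, set it over the upright spigot on the white optical reader, and turn it by its knurled collar until its hidden keyways drop over the spigot's two pins. Then push it fully home against the spring and finish like that, with the gripper still holding it pushed down; do not let go. Leave the blue cell in its clips and do not shift the other things on the bench.

Things in the scene. Friction and masses are not known exactly. Their poses are not given: they have to be found in the camera images.
- red_cell_center (a point): Centre (on the axis, 29 mm above the underside, 29 mm below the top) of the red filter cell: an upright round cartridge, 58 mm high, with a red top crossed by a white bar. From 2 to 29 mm above this point it is a ribbed metal collar, 44 mm in diameter, to grip. Below, a black skirt 44 mm in diameter with a foot flange 52 mm in diameter, 5 mm thick. z: up its axis; x: along the bar.
- red_cell: The red cell, 0.13 to 0.21 kg; origin on its axis at its underside, z up, x along the white bar. Underneath is a bore 28.4 mm in diameter, 31 mm deep, open below. In its wall are two opposite keyways 10.5 mm wide, in line with the white bar (at the cell's +x and -x), as deep as the bore. They cannot be seen from outside.
- blue_cell: A second cell of the same shape with a blue top, in the other station of the rail; origin on its axis at its underside. To be left in its clips.
- rail: Fixed aluminium docking rail, 96 (x) by 270 (y) by 30 mm high, origin at the centre of its underside. Stations 65 mm either side of the centre along y; either cell may be in either. A cell stands on the rail's top, over a stub 9 mm high.
- rail_top (a point): Centre of the rail's top, 30 mm above the table. At each station two yellow sprung clips (at the rail's +x and -x sides of the cell, up to 40 mm from its axis and 15 mm above the rail's top) hook over the cell's flange. A straight upward pull of about 5 to 10 N springs them aside; the cell is clear of clips and stub once it is 12 mm up.
- mount (a point): Foot of the spigot's axis on the reader's flat top, 60 mm above the table; z up, x along the two black index lines on the top, one each side of the spigot. The reader is a fixed white box 160 by 180 by 60 mm. Height of the cell's centre above this point: 43 mm when it stands on the pins, 34 mm when it meets the spring pad, 29 mm when fully home (underside flat on the reader).
- spigot_top (a point): Top of the fixed steel spigot, 28 mm above its foot; 26 mm in diameter, top edge bevelled. Two opposite round pins 6 mm thick reach to 18 mm from the axis, tops 14 mm above the foot. From above, the line of the pins lies 20 to 60 degrees clockwise (new each time) of the index lines: with its bar along these lines the cell stands on the pins; turn it clockwise 20 to 60 degrees to drop. It fits within 8 degrees.
- plunger (a joint): How far the brass spring pad (14 mm in diameter, standing 8 mm above the spigot's top) is pressed in, m: 0 free, 0.005 with the cell fully home. It resists with 4 N at first contact and about 8 N at home, so a cell that is let go rises again.
- tube_rack: White rack 70 by 150 mm, 100 mm high with its red-capped tubes; origin at its underside.
- sample_jar: Jar with a red cap, 40 mm wide, 60 mm high; origin at its underside.
- reagent_vial: Vial with a blue cap, 26 mm wide, 45 mm high; origin at its underside.
- wash_bottle: Bottle with a white cap, 64 mm wide, 140 mm high; origin at its underside.
- tip_box: Closed blue box 85 by 125 mm, 60 mm high; origin at its underside.
- spatula: Spatula 170 mm long lying flat.
Not all that is in view belongs to the job. What is shaped like the part that bears mount but orange or purple is not meant.

How it is judged (in metres and radians):
On the way, in this order (a step that is already met when the one before it is completed fails the run):
1. the red cell is pulled clear of its clips, at least 25 mm above the rail's top (z of red_cell in the frame of rail above 0.055 m and contact force between the fingers and red_cell above 1 N), for 0.1 s.
2. its keyways have dropped over the pins: its centre is less than 37 mm above the foot of the spigot, on the spigot's axis (z of red_cell_center in the frame of mount below 0.037 m and horizontal distance between red_cell_center and mount below 0.003 m), for 0.1 s.
At the end, for the whole second after the job is handed in: Red cell fully home on the reader: centre at most 30.8 mm above the foot of the spigot, within 3 mm of its axis, upright within 4 degrees, at rest; spring pad pressed in over 3.4 mm; the fingers still on the cell with over 3 N (z of red_cell_center in the frame of mount below 0.0308 m and horizontal distance between red_cell_center and mount below 0.003 m and angle between red_cell_center's own z axis and vertical below 0.07 rad and value of joint plunger above 0.0034 m and contact force between the fingers and red_cell above 3 N and linear speed of red_cell below 0.01 m/s); the arm keeps its last pose, push and grip.
It fails at once if the blue cell is shifted by more than 10 mm (distance of blue_cell from where it was at the start of the episode above 0.01 m).
It fails at once if another thing on the bench is shifted by more than 20 mm (distance of any of tube_rack, sample_jar, reagent_vial, wash_bottle, tip_box, spatula from where it was at the start of the episode above 0.02 m).
It also fails if it takes over 45 s, if anything falls off the work surface, if the arm or the gripper's body presses on something with over 40 N, if the wrist force passes 120 N, or if a joint passes its speed limit or range.

## Robot

A 6-joint arm with a two-finger parallel gripper is mounted at the origin on the work surface. World frame = base frame: x ahead of the robot, y to its left, z up, the work surface at z = 0. Lengths are in m, angles in degrees, forces in N, time in s.
With the tool pointing down it reaches from about 0.325 to 0.9 m from the base axis. Payload 3.5 kg.
Tool frame: the origin (TCP) lies midway between the tips of the shut fingers; the grasp point (between the pads) lies 19 mm behind it; z points along the fingers, y is the line along which they close (so a half turn about z gives the same grasp; the last joint's range is limited). The gripper opens to 85 mm and grips with 20 to 120 N. Pads are 22 mm wide; open, the fingers measure 114 mm over their backs; the gripper's body (76 mm by 85 mm) begins 54 mm behind the grasp point. The pads swing forward as they close: fully open they stand 13 mm farther back than shut.
Start: joints at [-75.31, 15.837, -1.513, 72.651, 0, 84.076], TCP at [0.22, -0.585, 0.231] pointing down, gripper open.
Joint ranges: [-178.77, 178.77], [-48.84, 107.48], [-61.69, 71.31], [-111.58, 123.2], [-90, 87.43], [-180, 180]. Speed limits (degrees/s): [147.25, 147.25, 180, 180, 180, 180].

## Interface

Orientations are given as a 3x3 rotation matrix whose columns are the frame's x, y, z axes.
In Python, from cell import robot gives the robot as it stands. The module is installed in compiled form; this text tells all that it offers.
- The arm moves only by the shell command python3 -m pendant 'ROWS' [FORCE]. ROWS is JSON, a list of rows, each a list of 7 numbers: the shift along the tool's x, y, z each as a share of 2.5 cm, from -1 to 1, then the turn, a rotation vector about the tool's x, y, z each as a share of 0.1 rad, from -1 to 1, then the opening, from 0 (shut) to 1 (fully open). A call has 1 to 10 rows; each row shifts and turns the commanded pose from where the row before left it, along the tool's axes as they then stand; what a row does not reach is not made up. A row lasts 1/12 s, in which the tool goes at most 41.7 mm and 7.16 degrees, less where a joint would pass 70% of its speed; a pose out of reach is approached as far as the arm can. A call with a number of a shift or a turn outside -1 to 1 is refused whole. A call with a gripper value outside its range is refused whole. The fingers move at their own pace and stop on an object; FORCE is the grip in N (left out, the last holds). Time passes only in rows, so rows that do not move let the fingers close. It gives the time, the measured TCP pose, the force, the opening and the grip force at its end, in the units of the state.
- robot.sense(): the state, without advancing time (a new reading comes with each control period).
- robot.capture(name): name is "side" or "top" or "wrist"; returns (picture, depth): 420x560x3 uint8, blue, green, red; 420x560 float32, m along the optical axis (not along the pixel's ray), 0 where there is no reading.
- robot.calibration(name): a dict with "mtx" (3x3 intrinsics, pixels), "k1" (the pictures are not rectified: a ray, as slopes to the right and down, at radius r is drawn at 1 + k1 r^2 times it, then the intrinsics apply), "T" (4x4, takes a point from camera to world coordinates); the wrist camera has in their place "T_tool_cam" (4x4, takes a point from camera to tool coordinates, whose origin is the TCP and whose axes are the flange's). Camera axes: x right, y down, z forward; pixel columns grow to the right and rows downward; lengths in m; the calibration is good to about 2 mm. A picture is of the moment at which its call begins: read the wrist's pose just before it. calibration takes no time and is no camera call.
- robot.sign_off(): hands the job in; it is judged then, once.
Trained networks look in the newest picture that a camera, given by its name, has taken for a name from the list of things; names that differ only in an ending like _2 or _b are one class to them, and where a whole thing is asked for, a point or a joint stands for the part that bears it (a point fixed in the world has none). Each returns a list of dicts, best first, with "score" (0 to 1); they miss things now and then, are a little off and sometimes report something else, mostly with a low value. They report only what shows in the picture. A call takes as long as a camera call. They do not tell look-alikes from the thing itself.
- robot.spot_in(camera, name): "location" ([column, row] in pixels, amid what is visible of it).
- robot.mark_of(camera, name): "location" ([column, row] in pixels: a listed point, or the origin of a listed thing).
The state is a dict: "time": time; "joint_positions": joint angles; "qd": joint speeds; "tau": joint torques, N m; "position": TCP position; "orientation": TCP orientation; "contact_force": force on the tool from outside, world axes, zero at the start; "wrist_torque": the same for the moment, N m; "opening": finger opening in m; "gripper_force": force on a finger pad.
Only numpy, scipy, OpenCV 4.12 (cv2) and the standard library are available. Lean on these libraries where they do the work, as an engineer would, in place of code of your own. Each camera call takes 0.05 s, during which the arm holds its last target. There are 200 camera calls.

## Working session

There is one attempt and no reset: what is moved stays moved. The work goes in short steps, Python scripts to look and compute and a shell command to move; the robot and the scene stay as the last step left them, time stands still between calls to the robot, and variables do not carry over. Pictures are saved under pics/ and viewed, at most 10 in all, crops included, and the job is handed in when it is done.

```bash
mkdir -p pics; cat > h.py <<'E'
import numpy as np, cv2
from cell import robot
def ray(cam,uv,T=None):
    c=robot.calibration(cam);K=np.array(c["mtx"]);k=c["k1"]
    d=np.array([(uv[0]-K[0,2])/K[0,0],(uv[1]-K[1,2])/K[1,1]])
    p=d.copy()
    for _ in range(20): p=d/(1+k*(p@p))
    if T is None: T=np.array(c["T"])
    return T[:3,3],T[:3,:3]@np.array([p[0],p[1],1.0])
def wristT():
    s=robot.sense();M=np.eye(4);M[:3,:3]=s["orientation"];M[:3,3]=s["position"]
    return M@np.array(robot.calibration("wrist")["T_tool_cam"])
def atz(cam,uv,z,T=None):
    o,d=ray(cam,uv,T);return o+d*(z-o[2])/d[2]
def tri(rs):
    A=0;b=0
    for o,d in rs:
        d=d/np.linalg.norm(d);P=np.eye(3)-np.outer(d,d);A=A+P;b=b+P@o
    return np.linalg.solve(A,b)
def dep(cam,uv,D,T=None):
    o,d=ray(cam,uv,T);return o+d*D[int(round(uv[1])),int(round(uv[0]))]
E
python3 - <<'E'
from h import *
np.set_printoptions(precision=4,suppress=True)
ims=[]
for c in("top","side"):
    im,D=robot.capture(c);ims.append(im);np.save(f"{c}.npy",D)
    for n in("red_cell_center","red_cell","blue_cell","rail_top","mount","spigot_top"):
        print(c,n,[(np.round(m["location"],1),round(m["score"],2),dep(c,m["location"],D)) for m in robot.mark_of(c,n)[:3]])
    cv2.imwrite(f"pics/{c}.png",im)
s=robot.sense();print(s["orientation"],s["time"])
E
```

```text
top red_cell_center [(array([132.7, 232.5]), 0.82, array([0.506 , 0.3009, 0.0917])), (array([256.4, 276.4]), 0.68, array([ 0.3826, -0.015 ,  0.0408]))]
top red_cell [(array([137.8, 231. ]), 0.94, array([0.5096, 0.2881, 0.0904]))]
top blue_cell [(array([188.1, 220.2]), 0.57, array([0.5347, 0.1584, 0.0846]))]
top rail_top [(array([162.3, 227.9]), 0.88, array([0.5215, 0.2405, 0.03  ]))]
top mount [(array([321.3, 313.8]), 0.82, array([ 0.2813, -0.1831,  0.0619])), (array([348.5, 210.3]), 0.6, array([ 0.5477, -0.2621,  0.0929]))]
top spigot_top [(array([349., 209.]), 0.96, array([ 0.551 , -0.2634,  0.0934])), (array([172. , 330.6]), 0.82, array([0.2497, 0.2071, 0.0586])), (array([325.7, 317.6]), 0.7, array([ 0.2714, -0.194 ,  0.0632]))]
side red_cell_center [(array([191.8, 297.7]), 0.84, array([0.4999, 0.3225, 0.0892]))]
side red_cell [(array([197. , 304.9]), 0.69, array([0.4945, 0.3163, 0.0645])), (array([146.2, 263.1]), 0.46, array([0.7045, 0.26  , 0.037 ]))]
side blue_cell [(array([219.5, 271.8]), 0.86, array([0.5276, 0.197 , 0.0467]))]
side rail_top [(array([208.9, 288.8]), 0.59, array([0.5248, 0.2425, 0.0318]))]
side mount [(array([310.3, 174.6]), 0.96, array([ 0.5359, -0.2455,  0.0645])), (array([382.4, 213. ]), 0.91, array([ 0.2868, -0.1848,  0.064 ])), (array([325.5, 314. ]), 0.79, array([0.2513, 0.194 , 0.0635]))]
side spigot_top [(array([385.2, 208.8]), 0.85, array([ 0.2888, -0.2091,  0.0612])), (array([309.6, 163.9]), 0.77, array([ 0.5499, -0.2651,  0.0859])), (array([323. , 311.3]), 0.55, array([0.2594, 0.1899, 0.0631]))]
[[ 0.936   0.3521  0.0001]
 [ 0.3521 -0.936  -0.0001]
 [ 0.      0.0001 -1.    ]] 0.7
```

View pics/top.png

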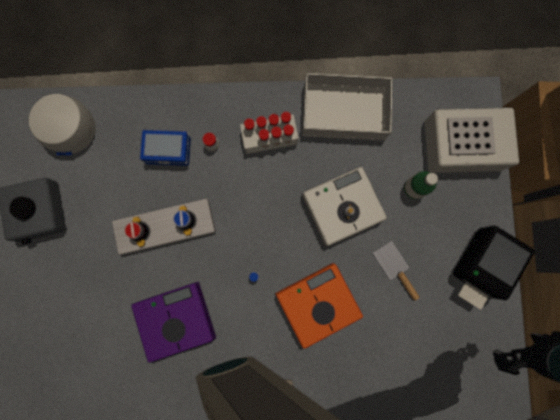

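View pics/side.png

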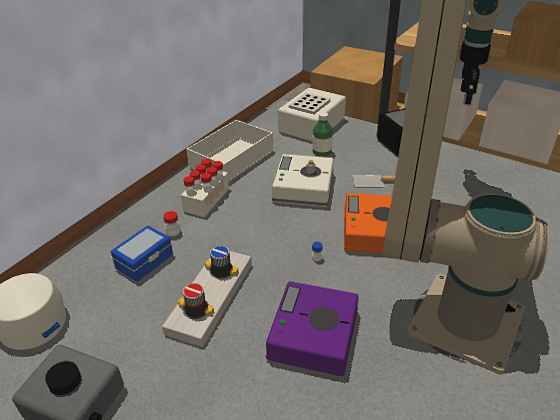

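Top view: the red cell is at about (133,231) and the blue one at (184,219) on the rail. The white reader's spigot is at (349,210), and the orange and purple look-alikes are to be ignored. The side view agrees: red cell (193,297), white reader (310,170).

```bash
cat >> h.py <<'E'
np.set_printoptions(precision=4,suppress=True)
def units(target):
    s=robot.sense();R=np.array(s["orientation"]);d=R.T@(np.array(target)-s["position"])
    print("units of 25mm in tool axes",d/0.025);return d
E
python3 - <<'E'
from h import *
print(robot.calibration("wrist"))
for t in ([0.48,-0.26,0.26],): units(t)
# triangulate
p=lambda a,b:tri([ray("top",a),ray("side",b)])
print(p((132.7,232.5),(191.8,297.7)),p((349,209),(309.6,163.9)),p((348.5,210.3),(310.3,174.6)))
E
```

```text
{'mtx': array([[290.5384,   0.    , 276.7614],
       [  0.    , 290.5384, 214.2278],
       [  0.    ,   0.    ,   1.    ]]), 'k1': 0.004488845538657906, 'T_tool_cam': array([[ 0.    , -0.9565, -0.2916,  0.0738],
       [ 1.    , -0.0005,  0.0019, -0.0007],
       [-0.002 , -0.2916,  0.9565, -0.1423],
       [ 0.    ,  0.    ,  0.    ,  1.    ]])}
units of 25mm in tool axes [14.3088 -8.5066 -1.1459]
[0.51   0.3095 0.071 ] [ 0.5511 -0.2653  0.0854] [ 0.5521 -0.2714  0.0445]
```

```bash
python3 -m pendant '[[0.9,-0.43,-0.06,0,0,0,1],[0.9,-0.43,-0.06,0,0,0,1],[0.9,-0.43,-0.06,0,0,0,1],[0.9,-0.43,-0.06,0,0,0,1],[0.9,-0.43,-0.06,0,0,0,1],[0.9,-0.43,-0.06,0,0,0,1],[0.9,-0.43,-0.06,0,0,0,1],[0.9,-0.43,-0.06,0,0,0,1],[0.9,-0.43,-0.06,0,0,0,1]]' && python3 -m pendant '[[0.9,-0.43,-0.06,0,0,0,1],[0.9,-0.43,-0.06,0,0,0,1],[0.9,-0.43,-0.06,0,0,0,1],[0.9,-0.43,-0.06,0,0,0,1],[0.9,-0.43,-0.06,0,0,0,1],[0.9,-0.43,-0.06,0,0,0,1],[0.9,-0.43,-0.06,0,0,0,1],[0.9,-0.43,-0.06,0,0,0,1],[0,0,0,0,0,0,1]]'
python3 - <<'E'
from h import *
T=wristT();im,D=robot.capture("wrist");cv2.imwrite("pics/w1.png",im)
np.savez("w1.npz",im=im,D=D,T=T)
for n in("mount","spigot_top"):
    print(n,[(np.round(m["location"],1),round(m["score"],2),dep("wrist",m["location"],D,T)) for m in robot.mark_of("wrist",n)[:3]])
s=robot.sense();print(s["time"],s["position"],s["joint_positions"])
E
```

```text
time: 1.45
position: [0.3763, -0.4222, 0.2451]
orientation: [[0.936, 0.352, 0.0], [0.352, -0.936, -0.0], [0.0, 0.0, -1.0]]
contact_force: [-0.1, -1.3, 0.2]
opening: 0.0854
gripper_force: 0.0
time: 2.2
position: [0.5163, -0.2766, 0.2573]
orientation: [[0.935, 0.356, 0.002], [0.356, -0.935, 0.001], [0.002, -0.0, -1.0]]
contact_force: [0.4, 0.1, 0.6]
opening: 0.0854
gripper_force: 0.0
mount [(array([276.2, 163.9]), 0.55, array([ 0.5499, -0.263 ,  0.0963]))]
spigot_top [(array([278.9, 167.7]), 0.76, array([ 0.5473, -0.267 ,  0.0965]))]
2.35 [ 0.5136 -0.2792  0.2568] [-34.8535  11.0571  -4.4982  74.4518  -0.0275 124.4943]
```

View pics/w1.png

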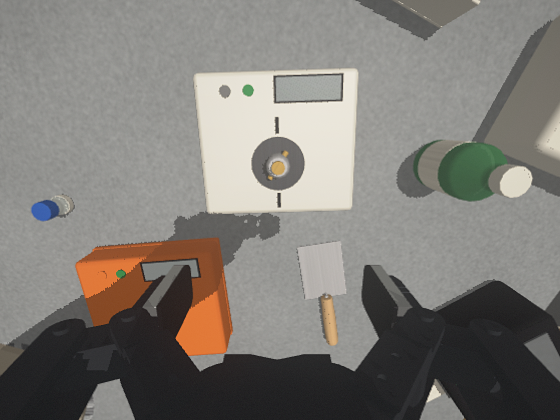

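The white reader: index marks at (277,125) and (279,200), brass pad at (278,168). The two gold pin ends show at about (285,153) and (270,178), roughly 31° clockwise of the index line. I'll measure these properly.

```bash
python3 - <<'E'
from h import *
z=np.load("w1.npz");im,D,T=z["im"],z["D"],z["T"]
x0,y0=238,112;c=im[112:216,238:318]
cv2.imwrite("pics/c1.png",cv2.resize(c,None,fx=5.5,fy=5.5,interpolation=cv2.INTER_CUBIC))
g=cv2.cvtColor(c,cv2.COLOR_BGR2GRAY);hsv=cv2.cvtColor(c,cv2.COLOR_BGR2HSV)
def blobs(m,zz,name):
    n,l,st,ce=cv2.connectedComponentsWithStats(m.astype(np.uint8))
    for i in range(1,n):
        if st[i,4]>=6: print(name,st[i],ce[i]+[x0,y0],atz("wrist",ce[i]+[x0,y0],zz,T))
blobs(g<70,0.06,"dark<70"); blobs(g<110,0.06,"dark<110")
blobs((hsv[...,1]>90)&(hsv[...,0]<30),0.071,"gold")
for uv in((276,140),(300,160),(278,168),(250,200)): print(uv,dep("wrist",uv,D,T))
E
```

```text
dark<70 [40 81  2 14 19] [278.7368 198.4211] [ 0.5084 -0.2821  0.06  ]
dark<110 [37  5  4 16 38] [276.6579 125.1053] [ 0.5862 -0.2498  0.06  ]
dark<110 [  14   25   52   53 1555] [277.3093 162.8186] [ 0.5474 -0.2654  0.06  ]
dark<110 [40 81  3 14 32] [278.6875 200.125 ] [ 0.5064 -0.2828  0.06  ]
dark<110 [ 22 101  13   3  30] [265.6 214.2] [ 0.4842 -0.2742  0.06  ]
dark<110 [  8 102   7   2   9] [248.8889 214.7778] [ 0.4762 -0.2554  0.06  ]
gold [44 39  6  6 24] [284.9167 153.25  ] [ 0.5615 -0.269   0.071 ]
gold [ 33  49  14  14 145] [277.6276 167.5241] [ 0.5438 -0.2671  0.071 ]
gold [30 64  5  4 16] [269.9375 177.3125] [ 0.5303 -0.2629  0.071 ]
(276, 140) [ 0.5708 -0.2548  0.0602]
(300, 160) [ 0.5598 -0.2887  0.0606]
(278, 168) [ 0.5467 -0.2662  0.0969]
(250, 200) [ 0.494  -0.2505  0.0592]
```

View pics/c1.png

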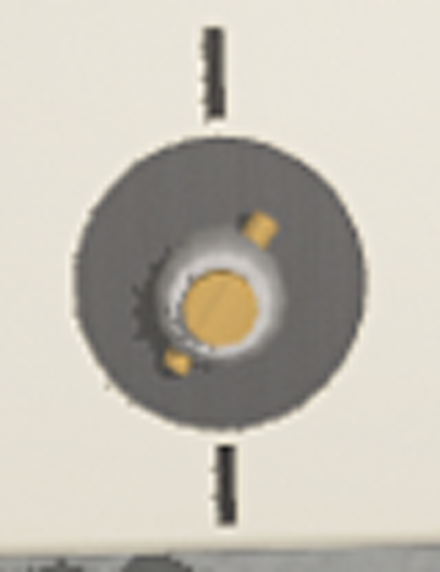

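```bash
python3 - <<'E'
from h import *
T=wristT();im,D=robot.capture("wrist")
s=robot.sense();print(s["time"],s["position"])
x0,y0=238,112;c=im[112:216,238:318];g=cv2.cvtColor(c,cv2.COLOR_BGR2GRAY);hsv=cv2.cvtColor(c,cv2.COLOR_BGR2HSV)
def blobs(m,zz,name):
    n,l,st,ce=cv2.connectedComponentsWithStats(m.astype(np.uint8))
    for i in range(1,n):
        if st[i,4]>=12: print(name,st[i,4],ce[i]+[x0,y0],atz("wrist",ce[i]+[x0,y0],zz,T))
blobs(g<110,0.06,"dark"); blobs((hsv[...,1]>90)&(hsv[...,0]<30),0.071,"gold");blobs((hsv[...,1]>90)&(hsv[...,0]<30),0.0965,"gold.0965")
t=cv2.imread("pics/top.png")[215:247,110:205];cv2.imwrite("pics/c2.png",cv2.resize(t,None,fx=8,fy=8,interpolation=cv2.INTER_CUBIC))
E
```

```text
2.4 [ 0.5133 -0.2796  0.2567]
dark 47 [274.9787 120.6596] [ 0.5868 -0.2495  0.06  ]
dark 1589 [275.9169 159.2058] [ 0.5476 -0.2654  0.06  ]
dark 32 [277.3125 196.1875] [ 0.5072 -0.2823  0.06  ]
dark 36 [265.8333 213.7778] [ 0.4817 -0.277   0.06  ]
dark 15 [249.2 214.8] [ 0.4733 -0.2585  0.06  ]
gold 26 [283.5385 149.3462] [ 0.5618 -0.269   0.071 ]
gold 147 [276.0816 163.8912] [ 0.5439 -0.267   0.071 ]
gold 17 [268.1176 173.8235] [ 0.5303 -0.2624  0.071 ]
gold.0965 26 [283.5385 149.3462] [ 0.5634 -0.2678  0.0965]
gold.0965 147 [276.0816 163.8912] [ 0.5469 -0.2658  0.0965]
gold.0965 17 [268.1176 173.8235] [ 0.5344 -0.2617  0.0965]
```

View pics/c2.png

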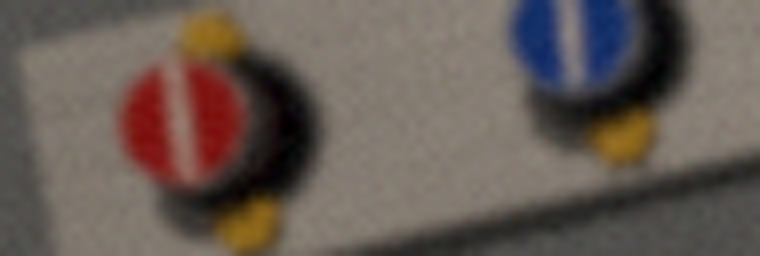

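The bar of the red cell runs roughly along the clip line (about 10°). The pins lie at about −12° and the mount is at about (0.547, −0.266). I'll turn the tool first (joint 6 stays in range), then cross to the rail.

```bash
python3 -m pendant '[[0,0,0,0,0,-1,1],[0,0,0,0,0,-1,1],[0,0,0,0,0,-1,1],[0,0,0,0,0,-1,1],[0,0,0,0,0,-1,1],[0,0,0,0,0,-1,1],[0,0,0,0,0,-1,1],[0,0,0,0,0,-1,1],[0,0,0,0,0,-1,1],[0,0,0,0,0,-1,1]]' >/dev/null&& python3 -m pendant '[[0,0,0,0,0,-1,1],[0,0,0,0,0,-1,1],[0,0,0,0,0,-1,1],[0,0,0,0,0,-1,1],[0,0,0,0,0,-0.4,1],[0,0,0,0,0,0,1]]'
python3 - <<'E'
from h import *
units([0.515,0.27,0.25]);print(robot.sense()["joint_positions"])
E
```

```text
time: 3.73
position: [0.5128, -0.2803, 0.2567]
orientation: [[-0.226, 0.974, -0.0], [0.974, 0.226, -0.0], [0.0, -0.0, -1.0]]
contact_force: [0.7, 0.1, -0.3]
opening: 0.0851
gripper_force: 0.0
units of 25mm in tool axes [21.4233  5.054   0.2675]
[-34.9881  11.0416  -4.5237  74.4504  -0.0165  41.9677]
```

```bash
python3 -m pendant '[[1,0.236,0,0,0,0,1],[1,0.236,0,0,0,0,1],[1,0.236,0,0,0,0,1],[1,0.236,0,0,0,0,1],[1,0.236,0,0,0,0,1],[1,0.236,0,0,0,0,1],[1,0.236,0,0,0,0,1],[1,0.236,0,0,0,0,1],[1,0.236,0,0,0,0,1],[1,0.236,0,0,0,0,1]]' >/dev/null&& python3 -m pendant '[[1,0.236,0,0,0,0,1],[1,0.236,0,0,0,0,1],[1,0.236,0,0,0,0,1],[1,0.236,0,0,0,0,1],[1,0.236,0,0,0,0,1],[1,0.236,0,0,0,0,1],[1,0.236,0,0,0,0,1],[1,0.236,0,0,0,0,1],[1,0.236,0,0,0,0,1],[0.8,0.2,0,0,0,0,1]]' >/dev/null && python3 -m pendant '[[0.6,0.15,0.1,0,0,0,1],[0,0,0,0,0,0,1],[0,0,0,0,0,0,1]]'
python3 - <<'E'
from h import *
T=wristT();im,D=robot.capture("wrist");cv2.imwrite("pics/w2.png",im);np.savez("w2.npz",im=im,D=D,T=T)
for n in("red_cell_center","red_cell","blue_cell","rail_top"):
    print(n,[(np.round(m["location"],1),round(m["score"],2),dep("wrist",m["location"],D,T)) for m in robot.mark_of("wrist",n)[:2]])
s=robot.sense();print(s["time"],s["position"],s["joint_positions"])
hsv=cv2.cvtColor(im,cv2.COLOR_BGR2HSV)
m=((hsv[...,1]>140)&((hsv[...,0]<8)|(hsv[...,0]>172))&(hsv[...,2]>70)).astype(np.uint8)
n,l,st,ce=cv2.connectedComponentsWithStats(m)
for i in range(1,n):
    if st[i,4]>60: print(st[i],ce[i],dep("wrist",ce[i],D,T))
E
```

```text
time: 5.65
position: [0.5156, 0.2445, 0.254]
orientation: [[-0.227, 0.974, -0.001], [0.974, 0.227, -0.001], [-0.001, -0.001, -1.0]]
contact_force: [-0.1, -0.7, 0.4]
opening: 0.0855
gripper_force: 0.0
red_cell_center [(array([285.4, 140.7]), 0.87, array([0.5101, 0.3043, 0.0879]))]
red_cell [(array([285.6, 139.2]), 0.65, array([0.5099, 0.3059, 0.0893]))]
blue_cell [(array([281.5, 235.9]), 0.92, array([0.5314, 0.198 , 0.0791]))]
rail_top [(array([284.4, 191.9]), 0.69, array([0.5261, 0.2394, 0.0301]))]
5.9 [0.5158 0.2438 0.2544] [18.8111  9.6672 -6.4593 73.8743 -0.0096 95.7933]
[269 122  37  18 459] [288.2113 130.8693] [0.5105 0.3144 0.089 ]
[269 143  37  17 201] [283.9453 148.9204] [0.5105 0.296  0.0892]
[420 402  21  18 259] [429.9421 412.2934] [0.7824 0.004  0.0995]
```

View pics/w2.png

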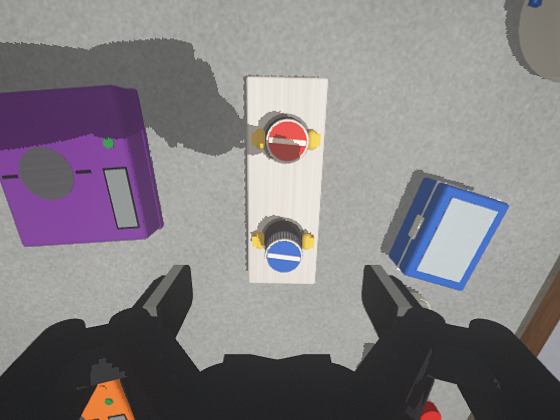

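The red cell's top is at about (287,141), with its bar running nearly left–right and tilted slightly. The clips are left and right of it, and the blue cell is at (283,256).

```bash
cat > red.py <<'E'
from h import *
def red(im,T,z,roi):
    x0,y0,x1,y1=roi;hsv=cv2.cvtColor(im,cv2.COLOR_BGR2HSV)
    m=((hsv[...,1]>140)&((hsv[...,0]<8)|(hsv[...,0]>172))&(hsv[...,2]>60)).astype(np.uint8)
    k=np.zeros_like(m);k[y0:y1,x0:x1]=m[y0:y1,x0:x1]
    h=cv2.convexHull(cv2.findNonZero(k))
    e=cv2.fitEllipse(h);f=np.zeros_like(m);cv2.fillConvexPoly(f,h,1);f=cv2.erode(f,np.ones((3,3),np.uint8))
    mm=cv2.moments(h);c=np.array([mm["m10"],mm["m01"]])/mm["m00"]
    w=np.argwhere((f>0)&(hsv[...,1]<90))[:,::-1]
    P=np.array([atz("wrist",p,z,T)[:2] for p in w]);d=P-P.mean(0)
    v=np.linalg.svd(d)[2][0];ang=np.degrees(np.arctan2(v[1],v[0]))
    print("ellipse",e,"c",c,"world",atz("wrist",c,z,T),"bar",(ang+90)%180-90,len(w),"barcentre",P.mean(0))
E
python3 - <<'E'
from red import *
z=np.load("w2.npz");red(z["im"],z["T"],0.088,(255,110,320,170))
units([0.5102,0.3060,0.140])
E
```

```text
ellipse ((287.0810241699219, 140.4643096923828), (37.34870529174805, 38.114845275878906), 10.727357864379883) c [287.0193 140.4676] world [0.5117 0.3049 0.088 ] bar 7.773714683042911 191 barcentre [0.5119 0.3042]
units of 25mm in tool axes [2.4757 0.3437 4.5771]
```

```bash
python3 -m pendant '[[0.6,0.1,0.9,0,0,0,1],[0.6,0.1,0.9,0,0,0,1],[0.6,0.1,0.9,0,0,0,1],[0.6,0.09,0.9,0,0,0,1],[0,0,0,0,0,0,1],[0,0,0,0,0,0,1]]'
python3 - <<'E'
from red import *
T=wristT();im,D=robot.capture("wrist");cv2.imwrite("pics/w3.png",im)
print([(m["location"],m["score"]) for m in robot.mark_of("wrist","red_cell_center")[:2]])
loc=robot.spot_in("wrist","red_cell")[0]["location"];print(loc,dep("wrist",loc,D,T))
x,y=map(int,loc);red(im,T,0.088,(x-60,y-70,x+60,y+50))
print(robot.sense()["position"])
E
```

```text
time: 6.4
position: [0.5104, 0.3046, 0.163]
orientation: [[-0.227, 0.974, -0.003], [0.974, 0.227, -0.002], [-0.001, -0.003, -1.0]]
contact_force: [0.6, 0.3, 0.5]
opening: 0.0851
gripper_force: 0.0
[([279.9, 212.6], 0.69)]
[280.3, 217.0] [0.5109 0.311  0.0884]
ellipse ((279.4014587402344, 224.21470642089844), (46.739601135253906, 49.34381866455078), 87.6344223022461) c [279.3992 224.1637] world [0.5117 0.3049 0.088 ] bar 8.056960238774451 307 barcentre [0.512  0.3042]
[0.5128 0.3051 0.1661]
```

View pics/w3.png

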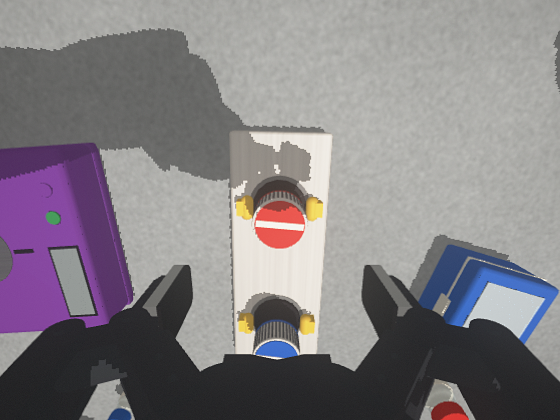

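The cell's centre is (0.5117, 0.3049) in both wrist views, and its top height is confirmed at 0.088. It sits between the fingers, with nothing near them. I'll descend and grip.

```bash
python3 -m pendant '[[0,-0.04,0.9,0,0,0,1],[0,0,0.9,0,0,0,1],[0,0,0.9,0,0,0,1],[0,0,0.9,0,0,0,1],[0,0,0.6,0,0,0,1],[0,0,0.4,0,0,0,1],[0,0,0,0,0,0,1],[0,0,0,0,0,0,1]]' 60; python3 -m pendant '[[0,0,0,0,0,0,0],[0,0,0,0,0,0,0],[0,0,0,0,0,0,0],[0,0,0,0,0,0,0],[0,0,0,0,0,0,0],[0,0,0,0,0,0,0],[0,0,0,0,0,0,0],[0,0,0,0,0,0,0]]' 60
```

```text
time: 7.22
position: [0.5113, 0.3051, 0.0502]
orientation: [[-0.226, 0.974, 0.001], [0.974, 0.226, 0.0], [0.0, 0.001, -1.0]]
contact_force: [-0.2, 0.2, 0.4]
opening: 0.0855
gripper_force: 0.0
time: 7.88
position: [0.5118, 0.3058, 0.0509]
orientation: [[-0.227, 0.974, 0.003], [0.974, 0.227, 0.001], [0.0, 0.003, -1.0]]
contact_force: [-0.2, -0.6, 5.7]
opening: 0.0432
gripper_force: 60.7
```

```bash
python3 -m pendant '[[0,0,-0.2,0,0,0,0],[0,0,-0.3,0,0,0,0],[0,0,-0.4,0,0,0,0],[0,0,-0.6,0,0,0,0],[0,0,-0.9,0,0,0,0],[0,0,-0.9,0,0,0,0],[0,0,-0.9,0,0,0,0],[0,0,-0.9,0,0,0,0],[0,0,-0.9,0,0,0,0],[0,0,0,0,0,0,0]]' 60
python3 - <<'E'
from red import *
T=wristT();im,D=robot.capture("wrist");cv2.imwrite("pics/w4.png",im)
loc=robot.spot_in("wrist","red_cell")[0]["location"];print(loc,dep("wrist",loc,D,T))
s=robot.sense();print(s["position"],s["joint_positions"],s["time"])
x,y=map(int,loc);red(im,T,s["position"][2]+0.037,(x-60,y-70,x+60,y+50))
E
```

```text
time: 8.72
position: [0.5129, 0.3066, 0.2053]
orientation: [[-0.227, 0.974, 0.008], [0.974, 0.227, 0.004], [0.002, 0.008, -1.0]]
contact_force: [1.2, 0.5, -2.1]
opening: 0.043
gripper_force: 62.5
[274.5, 291.9] [0.5093 0.3147 0.2418]
[0.5107 0.3055 0.2005] [ 24.658   13.7604  -7.9952  68.1413   0.0074 101.533 ] 8.8167Traceback (most recent call last):
  File "<stdin>", line 5, in <module>
  File "red.py", line 10, in red
    P=np.array([atz("wrist",p,z,T)[:2] for p in w]);d=P-P.mean(0)
                ~~~^^^^^^^^^^^^^^^
  File "h.py", line 14, in atz
    o,d=ray(cam,uv,T);return o+d*(z-o[2])/d[2]
        ~~~^^^^^^^^^^
  File "h.py", line 4, in ray
    c=robot.calibration(cam);K=np.array(c["mtx"]);k=c["k1"]
ValueError: time passes only in moves, steps and waits
```

View pics/w4.png

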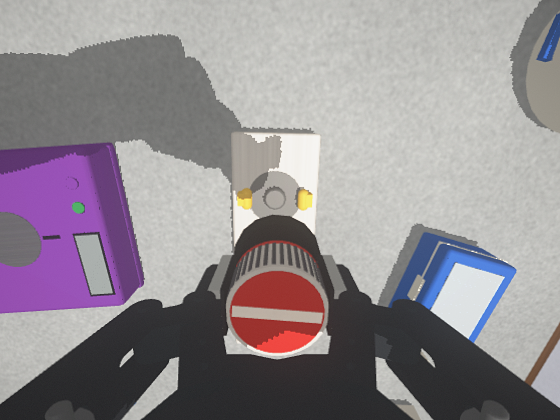

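The cell is out and held: its top is at about (277,312) in the image, the bar is still nearly left–right, and the empty station with its stub shows at (275,198). I'll measure the cell's position in the hand.

```bash
sed -i 's/^def ray/import functools\n@functools.lru_cache\ndef cal(c): return robot.calibration(c)\ndef ray/; s/c=robot.calibration(cam);/c=cal(cam);/' h.py
python3 - <<'E'
from red import *
im=cv2.imread("pics/w4.png");T=np.eye(4);C=np.array(cal("wrist")["T_tool_cam"])
F=np.diag([1,-1,-1,1.]) # tool -> flipped so z up
# tool coords, plane z_tool=-0.037..-0.041
for zt in(-0.037,-0.041): red(im,C,zt,(215,262,340,370))
units([0.5472,-0.2656,0.2])
E
```

```text
ellipse ((273.1298828125, 308.0693359375), (83.95478820800781, 103.12211608886719), 116.81050872802734) c [274.5522 309.0558] world [ 0.0009 -0.0014 -0.037 ] bar -58.36434303132381 1353 barcentre [ 0.0032 -0.004 ]
ellipse ((273.1298828125, 308.0693359375), (83.95478820800781, 103.12211608886719), 116.81050872802734) c [274.5522 309.0558] world [ 0.0037 -0.0014 -0.041 ] bar -58.36434303132381 1353 barcentre [ 0.0059 -0.0039]
units of 25mm in tool axes [-22.5774  -3.7669   0.0028]
```

```bash
python3 - <<'E'
from red import *
im=cv2.imread("pics/w4.png");C=np.array(cal("wrist")["T_tool_cam"])
hsv=cv2.cvtColor(im,cv2.COLOR_BGR2HSV)
b=np.argwhere((hsv[295:330,233:322,1]<90)&(hsv[295:330,233:322,2]>120))[:,::-1]+[233,295]
u,v=b.T;p=np.polyfit(u,v,1);print(len(b),p,b.mean(0))
for zt in(-0.037,-0.040):
    a,e=[atz("wrist",(x,np.polyval(p,x)),zt,C) for x in(231,323)];d=e-a
    print((a+e)/2,np.degrees(np.arctan2(d[1],d[0])),np.linalg.norm(d))
    for uv in((277,270),(277,355),(226,312),(328,312)):print(uv,atz("wrist",uv,zt,C))
E
```

```text
985 [  0.0752 293.5025] [277.0711 314.3289]
[-0.0017 -0.0003 -0.037 ] 94.998372589302 0.03910443942197619
(277, 270) [ 0.0191 -0.0004 -0.037 ]
(277, 355) [-0.0228 -0.0004 -0.037 ]
(226, 312) [-0.0006 -0.0219 -0.037 ]
(328, 312) [-0.0006  0.0212 -0.037 ]
[ 0.0005 -0.0003 -0.04  ] 94.99837258930202 0.037990141999295846
(277, 270) [ 0.0207 -0.0004 -0.04  ]
(277, 355) [-0.0201 -0.0004 -0.04  ]
(226, 312) [ 0.0016 -0.0213 -0.04  ]
(328, 312) [ 0.0016  0.0205 -0.04  ]
```

The cell in the hand sits about 1.5 mm toward tool −x, with its bar at world 8°. I'll go over the mount and turn about 20° clockwise, then look again at the spigot from there.

```bash
python3 -m pendant '[[-1,-0.167,0,0,0,0,0],[-1,-0.167,0,0,0,0,0],[-1,-0.167,0,0,0,0,0],[-1,-0.167,0,0,0,0,0],[-1,-0.167,0,0,0,0,0],[-1,-0.167,0,0,0,0,0],[-1,-0.167,0,0,0,0,0],[-1,-0.167,0,0,0,0,0],[-1,-0.167,0,0,0,0,0],[-1,-0.167,0,0,0,0,0]]' 60 >/dev/null; python3 -m pendant '[[-1,-0.167,0,0,0,0,0],[-1,-0.167,0,0,0,0,0],[-1,-0.167,0,0,0,0,0],[-1,-0.167,0,0,0,0,0],[-1,-0.167,0,0,0,0,0],[-1,-0.167,0,0,0,0,0],[-1,-0.167,0,0,0,0,0],[-1,-0.167,0,0,0,0,0],[-1,-0.167,0,0,0,0,0],[-1,-0.167,0,0,0,0,0]]' 60 >/dev/null;python3 -m pendant '[[-1,-0.167,0,0,0,0,0],[-1,-0.167,0,0,0,0,0],[-0.6,-0.1,0,0,0,0,0],[0,0,0,0,0,0.9,0],[0,0,0,0,0,0.9,0],[0,0,0,0,0,0.9,0],[0,0,0,0,0,0.77,0],[0,0,0,0,0,0,0],[0,0,0,0,0,0,0],[0,0,0,0,0,0,0]]' 60
python3 - <<'E'
from red import *
T=wristT();im,D=robot.capture("wrist");cv2.imwrite("pics/w5.png",im);np.savez("w5.npz",im=im,D=D,T=T)
print([(m["location"],m["score"]) for m in robot.mark_of("wrist","spigot_top")[:2]])
s=robot.sense();print(s["position"],s["joint_positions"],s["time"]);units([0.5472,-0.2656,0.2])
E
```

```text
time: 11.32
position: [0.5464, -0.2658, 0.1984]
orientation: [[0.116, 0.993, -0.002], [0.993, -0.116, 0.001], [0.001, -0.002, -1.0]]
contact_force: [-0.5, 0.8, -2.7]
opening: 0.0429
gripper_force: 62.4
[([276.1, 213.7], 0.79)]
[ 0.5467 -0.266   0.1989] [-32.0417  15.195   -6.3324  68.5227   0.0047  64.646 ] 11.4167
units of 25mm in tool axes [ 0.0194  0.0195 -0.0435]
```

View pics/w5.png

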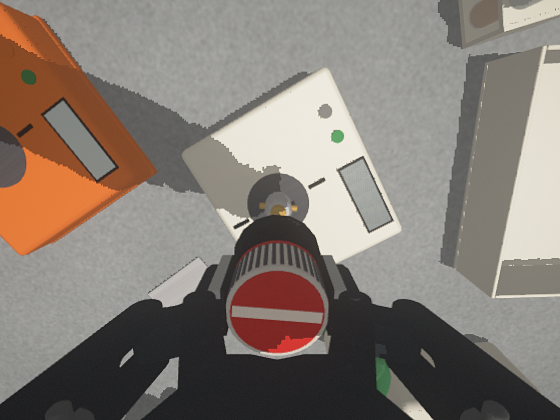

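The pins now show left and right of the spigot, at (263,205) and (293,208), parallel to the white bar. The disc is centred near (278,204). I'll compute the residual offset in tool axes.

```bash
python3 - <<'E'
from red import *
z=np.load("w5.npz");im,T=z["im"],z["T"];hsv=cv2.cvtColor(im,cv2.COLOR_BGR2HSV)
s=robot.sense();R=np.array(s["orientation"]);t=np.array(s["position"])
tool=lambda p:R.T@(p-t)
g=((hsv[...,1]>90)&(hsv[...,0]>8)&(hsv[...,0]<30)).astype(np.uint8);g[:195]=0;g[219:]=0;g[:,:255]=0;g[:,302:]=0
n,l,st,ce=cv2.connectedComponentsWithStats(g)
for i in range(1,n):
    if st[i,4]>5: print("gold",st[i],ce[i],tool(atz("wrist",ce[i],0.071,T)),tool(atz("wrist",ce[i],0.0965,T)))
# disc boundary: first non-grey going outward along rays from (278,204)
gr=cv2.cvtColor(im,cv2.COLOR_BGR2GRAY).astype(float);P=[];U=[]
for a in np.radians(np.arange(-200,21,4)):
    pr=[gr[int(round(204+r*np.sin(a))),int(round(278+r*np.cos(a)))] for r in range(24,38)]
    k=int(np.argmax(np.diff(pr)));
    if np.diff(pr)[k]>12:
        r=24.5+k;uv=(278+r*np.cos(a),204+r*np.sin(a));U.append((round(np.degrees(a)),r));P.append(tool(atz("wrist",uv,0.06,T))[:2])
P=np.array(P);print(len(P),U)
from scipy.optimize import least_squares
f=least_squares(lambda q:np.hypot(*(P-q[:2]).T)-q[2],[0,0,0.026],loss="soft_l1",f_scale=3e-4);print(f.x,np.abs(f.fun).mean())
b=np.argwhere((hsv[295:330,233:322,1]<90)&(hsv[295:330,233:322,2]>120))[:,::-1]+[233,295]
print(np.polyfit(*b.T,1),b.mean(0))
E
```

```text
gold [259 203   6   6  32] [261.6562 205.4688] [ 0.0011 -0.0155  0.1279] [ 0.0081 -0.0141  0.1024]
gold [271 205  15  11 130] [278.1077 210.3769] [-0.0038  0.0003  0.1279] [0.0036 0.0002 0.1024]
gold [292 205   5   7  30] [294.  207.7] [-0.0011  0.0156  0.1279] [0.0061 0.0141 0.1024]
56 [(-200, 30.5), (-196, 30.5), (-192, 31.5), (-188, 30.5), (-184, 31.5), (-180, 31.5), (-176, 31.5), (-172, 31.5), (-168, 31.5), (-164, 31.5), (-160, 31.5), (-156, 31.5), (-152, 31.5), (-148, 31.5), (-144, 31.5), (-140, 31.5), (-136, 31.5), (-132, 31.5), (-128, 31.5), (-124, 31.5), (-120, 30.5), (-116, 35.5), (-112, 30.5), (-108, 31.5), (-104, 31.5), (-100, 30.5), (-96, 31.5), (-92, 31.5), (-88, 32.5), (-84, 30.5), (-80, 30.5), (-76, 31.5), (-72, 31.5), (-68, 30.5), (-64, 30.5), (-60, 30.5), (-56, 30.5), (-52, 31.5), (-48, 31.5), (-44, 30.5), (-40, 31.5), (-36, 31.5), (-32, 36.5), (-28, 31.5), (-24, 31.5), (-20, 30.5), (-16, 30.5), (-12, 31.5), (-8, 30.5), (-4, 30.5), (0, 30.5), (4, 30.5), (8, 30.5), (12, 30.5), (16, 30.5), (20, 30.5)]
[-0.0001 -0.      0.031 ] 0.000488965194665514
[  0.0749 293.5611] [277.0447 314.3157]
```

Spigot axis and pin line lie within 0.2 mm and 1° of the tool's; the cell is about 1 mm off. I'll correct by 1 mm and go down.

```bash
python3 -m pendant '[[0.04,0.01,0.8,0,0,0,0],[0,0,0.8,0,0,0,0],[0,0,0.8,0,0,0,0],[0,0,0.6,0,0,0,0],[0,0,0.3,0,0,0,0],[0,0,0,0,0,0,0],[0,0,0,0,0,0,0]]' 60; python3 -m pendant '[[0,0,0.08,0,0,0,0],[0,0,0.08,0,0,0,0],[0,0,0.08,0,0,0,0],[0,0,0.08,0,0,0,0],[0,0,0.08,0,0,0,0],[0,0,0.08,0,0,0,0],[0,0,0,0,0,0,0]]' 60
```

```text
time: 12.0
position: [0.5473, -0.2654, 0.1169]
orientation: [[0.117, 0.993, -0.0], [0.993, -0.117, 0.0], [0.0, -0.0, -1.0]]
contact_force: [0.1, 0.4, -2.2]
opening: 0.043
gripper_force: 62.4
time: 12.58
position: [0.5469, -0.2652, 0.1043]
orientation: [[0.118, 0.993, -0.001], [0.993, -0.118, 0.001], [0.0, -0.001, -1.0]]
contact_force: [-1.1, -0.8, -2.9]
opening: 0.0432
gripper_force: 62.4
```

```bash
python3 -m pendant '[[0,0,0.08,0,0,0,0],[0,0,0.08,0,0,0,0],[0,0,0.08,0,0,0,0],[0,0,0.08,0,0,0,0],[0,0,0.08,0,0,0,0],[0,0,0.08,0,0,0,0],[0,0,0.08,0,0,0,0],[0,0,0,0,0,0,0]]' 60
```

```text
time: 13.25
position: [0.5469, -0.2652, 0.0902]
orientation: [[0.118, 0.993, -0.001], [0.993, -0.118, 0.0], [0.0, -0.001, -1.0]]
contact_force: [0.3, -0.1, -1.7]
opening: 0.0432
gripper_force: 62.4
```

It has passed the pin level with no resistance, so the keyways are on. Now I'll push home.

```bash
python3 -m pendant '[[0,0,0.08,0,0,0,0],[0,0,0.08,0,0,0,0],[0,0,0.06,0,0,0,0],[0,0,0.06,0,0,0,0],[0,0,0.04,0,0,0,0],[0,0,0.04,0,0,0,0],[0,0,0,0,0,0,0],[0,0,0,0,0,0,0]]' 80
```

```text
time: 13.92
position: [0.5474, -0.2655, 0.0823]
orientation: [[0.118, 0.993, 0.0], [0.993, -0.118, -0.0], [-0.0, 0.0, -1.0]]
contact_force: [-2.2, 1.4, 4.4]
opening: 0.043
gripper_force: 81.6
```

```bash
python3 -m pendant '[[0,0,0.04,0,0,0,0],[0,0,0.04,0,0,0,0],[0,0,0,0,0,0,0],[0,0,0,0,0,0,0]]' 80;python3 -m pendant '[[0,0,0.04,0,0,0,0],[0,0,0.04,0,0,0,0],[0,0,0,0,0,0,0],[0,0,0,0,0,0,0]]' 80
```

```text
time: 14.25
position: [0.5475, -0.2656, 0.081]
orientation: [[0.118, 0.993, 0.001], [0.993, -0.118, -0.0], [-0.0, 0.001, -1.0]]
contact_force: [-3.6, 1.7, 8.8]
opening: 0.0424
gripper_force: 82.3
time: 14.58
position: [0.5475, -0.2656, 0.0809]
orientation: [[0.118, 0.993, 0.001], [0.993, -0.118, -0.001], [-0.001, 0.001, -1.0]]
contact_force: [-6.3, 3.4, 19.0]
opening: 0.0429
gripper_force: 83.4
```

The arm has met a hard stop: z holds at 0.081, the expected home height, while the force rose to 19 N, well above the spring's 8 N. I'll let it settle once more and hand in.

```bash
python3 -m pendant '[[0,0,0,0,0,0,0],[0,0,0,0,0,0,0],[0,0,0,0,0,0,0],[0,0,0,0,0,0,0],[0,0,0,0,0,0,0],[0,0,0,0,0,0,0]]' 80; python3 -c "
from cell import robot
print(robot.sign_off())"
```

```text
time: 15.08
position: [0.5474, -0.2656, 0.0809]
orientation: [[0.118, 0.993, 0.001], [0.993, -0.118, -0.001], [-0.001, 0.001, -1.0]]
contact_force: [-5.3, 4.1, 18.5]
opening: 0.0423
gripper_force: 83.4
the job is handed in; nothing more can be done
None
```

The red cell is keyed over the spigot's pins and pressed against the hard stop with about 18 N, still held by the gripper; the job was handed in at 15 s, and no verdict was returned.

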